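Level the drainer shelf with the level key

TASK

Lift the level key up and off its two-pronged hook, set it over the orange head of the drainer shelf's adjustable foot and press it down flat on the shelf against its spring. With the key still pressed down, turn the foot with it until the bubble sits centred in the ring, and finish there, still gripping the key and pressing it on the shelf. Do not drop the key, force it, touch the orange head with the fingers or disturb the white mug, the glass or the moka pot.

Things in the scene. Friction and masses are not known exactly. Their poses are not given: they have to be found in the camera images.
- key: Level key, 0.4 kg, hanging upright on the hook. Origin on its centre line at the underside of its base (unpressed); z up, x along slot and grip, vial on the -x side. From the bottom: aluminium base 64 x 60 mm, 19 mm thick; 20 mm sleeve up to 31 mm; steel stem 10 mm across; black flange 44 mm across from 70 to 76 mm; blue grip block 44 (x) x 14 (y) x 44 mm tall from 76 to 120 mm.
- key_grip (a point): Middle of the blue grip block, 100 mm above the key's origin, same axes; pinch it across y. The key is sprung between grip and base: pushing the grip down on a seated base takes 3 N at once plus 1.5 N per mm, up to a stop at 10 mm. The base also swivels up to 0.2 rad so that it lies flat on a sloping shelf.
- key_under (a point): Centre of the underside of the key's base, moving with the base. A slot 14 mm wide (y) and 14 mm deep runs through the underside along x, open at both ends; it fits over the orange head either way round. Turning it has about 0.1 rad of play on the head.
- vial_centre (a point): Centre of the black ring (19 mm across) on the round yellow vial (44 mm across; black rim 50 mm) that sticks out from the key base, 68 mm from the stem on the key's -x side, 25 mm above the underside.
- bubble_mid (a point): Centre of the green bubble disc, 12 mm across, in the vial. It floats towards the higher side, 0.36 mm for each milliradian of slope of the key base, at most 14 mm along each of the base's axes, and takes about 1.2 s to settle. It coincides with vial_centre when level.
- hook: Fixed stand; two dark steel prongs, 10 mm thick, 26 mm between centres, upper sides 170 mm above the table, point to its -x, tips turned up 9 mm at 30 mm from the key's axis. Origin on the table below that axis; column 62 mm away at +x. The key's flange rests on the prongs, the stem between them: lift it 14 to 22 mm, then take it out along the stand's -x by 80 mm or more.
- hook_seat (a point): Point between the prongs, level with their upper sides, where the key's flange rests; axes of the stand.
- tray: Steel tray of the drainer shelf, 240 mm (x) x 360 mm (y), top about 80 to 90 mm above the table, white plates standing at its -y end. Origin on its hinge line, 10 mm below its top, 20 mm inside its -y end; z is square to the top. It slopes: the foot's end (+y) is too low by 12 to 35 milliradians.
- tray_pivot (a point): On the tray's top above the hinge line, 260 mm from the foot towards the tray's -y end (the end that keeps its height).
- foot: Quick-turn foot of the shelf; seen on the tray top is its orange bar head, 34 (x) x 10 (y) x 11 mm tall. Origin on the turning axis at the tray's top, x along the bar. Turned clockwise seen from above it raises its end of the tray by 25 milliradians (6.5 mm) per radian; 0.4 to 1.5 rad are needed. It stays where it is left; it takes about 0.3 N m with the key pressed on.
- foot_head (a point): Turning axis of the foot at the tray's top, where the centre of the key's underside goes; axes of the foot.
- mug_white: White mug, 76 mm across, 85 mm tall, origin under its centre. Leave alone.
- tumbler: Drinking glass, 68 mm across, 85 mm tall, origin under its centre. Leave alone.
- moka: Aluminium moka pot, 96 mm across, 178 mm tall, black handle, origin under its centre. Leave alone.
Things that resemble listed ones, but are neither listed nor needed, are in the scene too. Leave any red look-alike of the key alone.

How it is judged (in metres and radians):
On the way, in this order (a step that is already met when the one before it is completed fails the run):
1. the key is lifted off the hook and held by the gripper (horizontal distance between key and hook_seat above 0.06 m and contact force between the fingers and key above 1 N and contact force between key and hook below 0.1 N and height (world z) of key above 0.08 m), for 0.2 s.
2. the key is pressed flat on the shelf over the orange head, before the shelf is level (horizontal distance between key_under and foot_head below 0.015 m and z of key_under in the frame of foot below 0.004 m and contact force between key and tray above 5 N and angle between tray's own z axis and vertical above 0.009 rad and distance between key_grip and key_under below 0.0985 m), for 0.2 s.
At the end, for the whole second after the job is handed in: The gripper still holds the key and presses it flat on the shelf over the orange head (over 5 N, spring squeezed 1.5 mm or more, base within 15 mm of the foot's axis and 4 mm of the tray top); bubble within 2.7 mm of the ring's centre, tray within 9 milliradians of level (distance between bubble_mid and vial_centre below 0.0027 m and angle between tray's own z axis and vertical below 0.009 rad and horizontal distance between key_under and foot_head below 0.015 m and z of key_under in the frame of foot below 0.004 m and contact force between key and tray above 5 N and contact force between the fingers and key above 2 N and distance between key_grip and key_under below 0.0985 m); the arm keeps its last pose, push and grip.
It fails at once if the key is dropped (height (world z) of key below 0.05 m).
It fails at once if the key is forced down or sideways on the shelf (over 80 N in all) (contact force between key and tray above 80 N).
It fails at once if the fingers touch the orange head (contact force between the fingers and foot above 0.5 N).
It fails at once if the white mug, the glass or the moka pot is moved over 30 mm (distance of any of mug_white, tumbler, moka from where it was at the start of the episode above 0.03 m).
It also fails if it takes over 51 s, if anything falls off the work surface, if the arm or the gripper's body presses on something with over 40 N, if the wrist force passes 120 N, or if a joint passes its speed limit or range.

ROBOT

A 6-joint arm with a two-finger parallel gripper is mounted at the origin on the work surface. World frame = base frame: x ahead of the robot, y to its left, z up, the work surface at z = 0. Lengths are in mm, angles in rad, forces in N, time in s.
With the tool pointing down it reaches from about 350 to 775 mm from the base axis. Payload 7.3 kg.
Tool frame: the origin (TCP) lies at the centre of the arm's flange, where the gripper is bolted on; the fingertips stand 178 mm ahead of it and the grasp point (between the pads) lies 159 mm ahead of it; z points along the fingers, y is the direction in which the jaws open and shut (so a half turn about z gives the same grasp; the last joint's range is limited). The gripper opens to 92 mm and grips with 3 to 60 N. Pads are 19 mm wide; open, the fingers measure 130 mm over their backs; the gripper's body (75 mm by 190 mm) begins 47 mm behind the grasp point.
Start: joints at [-1.323, 0.342, 1.524, -0, 1.275, -0.146], TCP at [201.462, -484.81, 404.741] pointing down, gripper open.
Joint ranges: [-2.53, 2.53], [-0.77, 2.02], [0.04, 2.7], [-1, 4.14], [0.28, 2.66], [-3.11, 3.11]. Speed limits (rad/s): [2.57, 2.57, 3.14, 3.14, 3.14, 3.14].

INTERFACE

Orientations are given as [roll, pitch, yaw] about the fixed x, y, z axes, in that order (R = Rz(yaw) Ry(pitch) Rx(roll)).
In Python, from plant import get_obs, capture, close_job gives the robot as it stands. The module is installed in compiled form; this text tells all that it offers.
- The arm moves only by the shell command python3 -m pendant 'ROWS'. ROWS is JSON, a list of rows, each a list of 3 entries, a list of its own where there are three numbers: the shift along the tool's x, y, z in m, then the turn, a rotation vector about the tool's x, y, z in rad, then the finger opening in m, from 0 to 0.0918. In form: [[[tx, ty, tz], [wx, wy, wz], fingers], ...]. A call has 1 to 10 rows; each row is the pose to reach, as a shift and turn from the pose commanded when the call began, along the tool's axes at that moment; what a row does not reach only later rows make up. A row lasts 1/12 s, in which the tool goes at most 41.7 mm and 7.16 degrees, less where a joint would pass 70% of its speed; a pose out of reach is approached as far as the arm can. A call with a gripper value outside its range is refused whole. The fingers move at their own pace and stop on an object; the grip force is fixed at half the most. Time passes only in rows, so rows that repeat a pose let the fingers close. It gives the time, the measured TCP pose, the force and the opening at its end, in the units of the state.
- get_obs(): the state, without advancing time (a new reading comes with each control period).
- capture(name): name is "scene" or "top" or "wrist"; returns a dict with "color" (480x640x3 uint8, red, green, blue), "mtx" (3x3 intrinsics, pixels), "rvec" (rotation vector, rad) and "tvec" (3), from world to camera coordinates, as OpenCV has them. Camera axes: x right, y down, z forward; pixel columns grow to the right and rows downward; lengths in mm; the calibration is good to about 2 mm. A picture is of the moment at which its call begins. There is no depth.
- close_job(): hands the job in, once; it reports no verdict.
The state is a dict: "time": time; "joint_positions": joint angles; "dq": joint speeds; "tau": joint torques, N m; "tool_pos": TCP position; "tcp_rot": TCP orientation; "contact_force": force on the tool from outside, world axes, zero at the start; "moment": the same for the moment, N m; "grip_width": finger opening in mm.
Only numpy, scipy, OpenCV 4.12 (cv2) and the standard library are available. Lean on these libraries where they do the work, as an engineer would, in place of code of your own. Each camera call takes 0.05 s, during which the arm holds its last target. There are 200 camera calls.

## Working session

There is one attempt and no reset: what is moved stays moved. The work goes in short steps, Python scripts to look and compute and a shell command to move; the robot and the scene stay as the last step left them, time stands still between calls to the robot, and variables do not carry over. Pictures are saved under pics/ and viewed, about 8 in all and at most 12, crops included, and the job is handed in when it is done.

```bash
mkdir -p pics
cat > h.py <<'E'
import numpy as np, cv2
from plant import get_obs, capture
from scipy.spatial.transform import Rotation as R
def shot(n,f):
    c=capture(n); np.savez('pics/'+f+'.npz',**{k:np.array(v) for k,v in c.items()})
    cv2.imwrite('pics/'+f+'.png',c['color'][:,:,::-1]); return c
def load(f): return dict(np.load('pics/'+f+'.npz'))
def ray(c,u,v):
    Rm=cv2.Rodrigues(np.array(c['rvec'],float))[0]; t=np.array(c['tvec'],float).ravel()
    d=Rm.T@np.linalg.inv(c['mtx'])@np.array([u,v,1.]); return -Rm.T@t,d/np.linalg.norm(d)
def onz(c,u,v,z):
    o,d=ray(c,u,v); return o+d*(z-o[2])/d[2]
def two(c1,p1,c2,p2):
    a,d=ray(c1,*p1); b,e=ray(c2,*p2)
    s=np.linalg.lstsq(np.stack([d,-e],1),b-a,rcond=None)[0]
    P,Q=a+s[0]*d,b+s[1]*e; return (P+Q)/2,np.linalg.norm(P-Q)
def proj(c,P): return cv2.projectPoints(np.array(P,float).reshape(-1,3),np.array(c['rvec'],float),np.array(c['tvec'],float),np.array(c['mtx'],float),None)[0][:,0]
E
python3 - <<'E'
from h import *
s=shot('scene','s0');t=shot('top','t0')
print(get_obs())
for c in (s,t): print(ray(c,320,240))
E
```

```text
{'time': 0.1, 'joint_positions': array([-1.32301834e+00,  3.42621280e-01,  1.52492307e+00, -1.37620195e-05,
        1.27542818e+00, -1.45997905e-01]), 'dq': array([ 6.51218550e-05,  3.44425950e-04, -2.86961090e-03, -1.04762420e-04,
       -7.63888484e-04,  1.13447614e-03]), 'tau': array([ 2.07815472e-03, -4.32004666e+01, -2.44695532e+01,  7.18344259e-02,
        5.25776634e-02, -4.29837269e-05]), 'tool_pos': array([ 201.41849486, -484.68408628,  404.13024289]), 'tcp_rot': array([-3.14022555e+00, -1.87723139e-04,  3.93779774e-01]), 'contact_force': array([ 0.34393283, -0.6629209 ,  0.01147732]), 'moment': array([-0.06856282, -0.00870251, -0.01192996]), 'grip_width': 92.2123342684661}
(array([1120.93964436, -239.66377499, 1331.26681574]), array([-0.44936943,  0.19092797, -0.87270478]))
(array([ 365.90601353,   50.34751498, 1232.7658521 ]), array([ 0.06087304, -0.01325166, -0.99805755]))
```

View pics/s0.png

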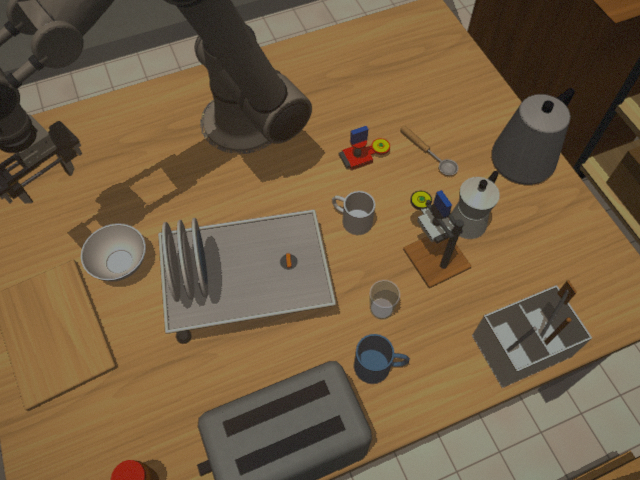

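View pics/t0.png

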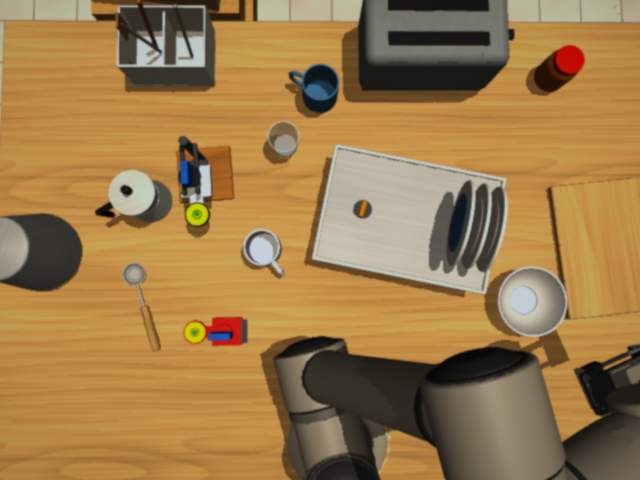

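The scene view shows two candidates. One hangs on the wooden stand with a blue grip at scene (441,205) / top (185,172) and an aluminium base. The other stands on the table with a red base at scene (358,145) / top (220,331). The hanging one fits the description and the red one is the look-alike. The orange head is at scene (289,261) / top (363,209). I'll measure and confirm with one crop.

Run:
```python
from h import *
s=load('s0');t=load('t0')
def blobs(c,lo,hi,mn=15):
    h=cv2.cvtColor(c['color'],cv2.COLOR_RGB2HSV); m=cv2.inRange(h,lo,hi)
    n,l,st,ce=cv2.connectedComponentsWithStats(m)
    out=[]
    for i in range(1,n):
        if st[i,4]>mn:
            p=np.argwhere(l==i)[:,::-1].astype(np.float32); out.append((st[i].tolist(),ce[i].round(1).tolist(),[np.round(x,1) for x in cv2.minAreaRect(p)]))
    return out
for n,c in(('s',s),('t',t)):
    for nm,lo,hi in(('blue',(112,150,50),(125,255,255)),('yel',(25,180,100),(34,255,255)),('orange',(8,200,120),(17,255,255))):
        print(n,nm); [print('  ',b) for b in blobs(c,lo,hi)]
a=cv2.resize(s['color'][160:290,380:500],None,fx=3.3,fy=4.0*3.3/4);b=cv2.resize(t['color'][125:240,150:250],None,fx=3.7,fy=3.7)
H=430;a=a[:H];b=b[:H];im=np.zeros((H,a.shape[1]+b.shape[1],3),np.uint8);im[:len(a),:a.shape[1]]=a;im[:len(b),a.shape[1]:]=b
cv2.imwrite('pics/crop1.png',im[:,:,::-1])
```

```text
s blue
s yel
   ([373, 139, 16, 13, 134], [380.4, 145.2], [array([380.5, 145. ]), array([12., 15.]), np.float64(90.0)])
   ([412, 192, 19, 15, 183], [420.1, 198.7], [array([421., 199.]), array([14., 18.]), np.float64(90.0)])
s orange
   ([287, 254, 4, 13, 37], [288.3, 259.7], [array([288.2, 259.9]), array([12.,  3.]), np.float64(82.9)])
t blue
   ([210, 339, 16, 1, 16], [217.5, 339.0], [array([217.5, 339. ]), array([15.,  0.]), np.float64(180.0)])
t yel
   ([185, 203, 23, 23, 365], [196.4, 214.3], [array([196.5, 214. ]), array([21.9, 21.9]), np.float64(45.0)])
   ([185, 323, 20, 20, 272], [194.4, 332.0], [array([194.5, 332.5]), array([19., 19.]), np.float64(90.0)])
t orange
   ([199, 147, 34, 52, 1036], [219.9, 170.9], [array([215.8, 173. ]), array([51. , 29.9]), np.float64(85.6)])
   ([185, 150, 7, 9, 35], [187.8, 155.0], [array([187., 155.]), array([9.9, 4.2]), np.float64(45.0)])
   ([359, 201, 8, 16, 51], [362.2, 208.5], [array([362.3, 208.6]), array([ 4.7, 15.5]), np.float64(15.9)])
   ([184, 321, 22, 15, 38], [196.8, 325.3], [array([195.7, 326.5]), array([22.1, 12.2]), np.float64(13.4)])
   ([184, 335, 21, 9, 29], [194.2, 340.5], [array([193.7, 339.6]), array([20.2,  7.3]), np.float64(5.7)])
```

View pics/crop1.png

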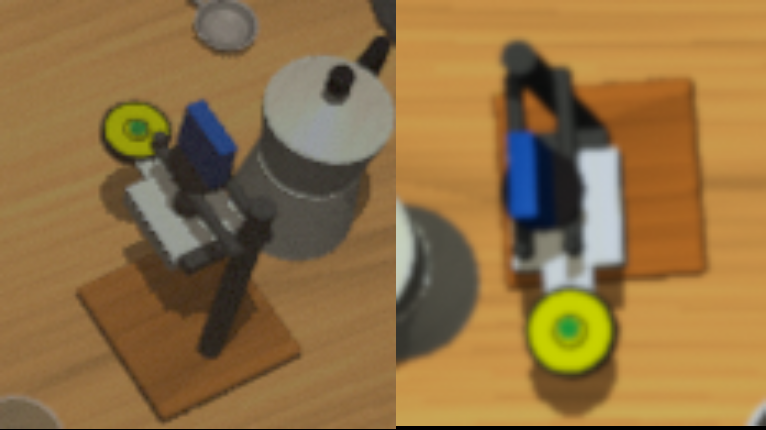

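The crop confirms it. The hanging key has the aluminium base, blue grip and vial, with the column on the far side and the vial towards the robot.

Run:
```python
from h import *
s=load('s0');t=load('t0')
def hs(c): return cv2.cvtColor(c['color'],cv2.COLOR_RGB2HSV)
v,g=two(s,(421,199),t,(196.5,214)); print('vial tri',v,g, 'onz125',onz(t,196.5,214,125), onz(s,421,199,125))
for n,c,bx in(('s',s,(425,185,460,225)),('t',t,(170,155,205,195))):
    h=hs(c); print(n,h[205 if n=='s' else 172,441 if n=='s' else 184])
    m=cv2.inRange(h,(100,120,40),(130,255,255)); k=np.zeros_like(m);k[bx[1]:bx[3],bx[0]:bx[2]]=m[bx[1]:bx[3],bx[0]:bx[2]]
    p=np.argwhere(k)[:,::-1].astype(np.float32); print(len(p),p.mean(0),p.min(0),p.max(0),[np.round(x,1) for x in cv2.minAreaRect(p)], cv2.approxPolyDP(cv2.convexHull(p),1.5,True)[:,0].tolist())
f,g=two(s,(288.3,259.7),t,(362.2,208.5)); print('head',f,g)
r=cv2.boxPoints(((362.3,208.6),(4.7,15.5),15.9)); P=[onz(t,*q,93) for q in r]; print('head on93',np.mean(P,0),[np.degrees(np.arctan2(*(P[i+1]-P[i])[1::-1])) for i in range(3)])
for q in((336,146),(507,180),(484,292),(313,262)): print('tray',q,onz(t,*q,90))
print('col top',onz(t,188,143,190),onz(t,188,143,170))
print('base stand',[onz(t,*q,15) for q in((233,147),(235,198))])
```

```text
vial tri [487.68416186 284.20213279 120.30665619] 0.24139461703816673 onz125 [487.12853662 283.09938545 125.        ] [490.16299536 282.2940656  125.        ]
s [118  66  54]
98 [443.62244 198.62245] [437. 191.] [450. 206.] [array([443.6, 198.6]), array([18.4,  5.3]), np.float64(54.5)] [[449.0, 206.0], [445.0, 205.0], [437.0, 192.0], [442.0, 192.0], [450.0, 203.0]]
t [108 221 174]
271 [185.58672 172.93727] [180. 160.] [192. 185.] [array([186. , 172.5]), array([25., 12.]), np.float64(90.0)] [[192.0, 185.0], [182.0, 184.0], [180.0, 181.0], [181.0, 160.0], [191.0, 165.0]]
head [500.94794708 -53.51978244  89.77690071] 0.35146437090675364
head on93 [500.43657002 -53.27435788  93.        ] [np.float64(-16.46892510802894), np.float64(-106.22718790091253), np.float64(163.49322465476993)]
tray (336, 146) [6.33407826e+02 2.91923125e-01 9.00000000e+01]
tray (507, 180) [ 560.21298652 -360.22136773   90.        ]
tray (484, 292) [ 325.51454055 -304.6827746    90.        ]
tray (313, 262) [390.11016252  49.93612896  90.        ]
col top [616.12187419 286.90979103 190.        ] [620.92095464 291.44699899 170.        ]
base stand [array([648.96484694, 226.82044841,  15.        ]), array([534.41003873, 221.81205619,  15.        ])]
```

Run:
```python
from h import *
t=load('t0');s=load('s0')
g=onz(t,184,172,220); print('grip top',g); v=onz(t,196.5,214,123)
d=g-v; print(d, np.hypot(*d[:2]), np.degrees(np.arctan2(d[1],d[0])))
print('scene check',proj(s,[g]),proj(s,[[500.5,-53.5,93]]))
print('scene top edge', onz(s,439.5,192,220), onz(s,447.5,204.5,220))
o=get_obs(); Rt=R.from_euler('xyz',o['tcp_rot'])
def d_(pos,yaw):
    T=R.from_euler('xyz',[np.pi,0,yaw]); print(yaw,Rt.inv().apply(np.array(pos)-o['tool_pos']).round(1),(Rt.inv()*T).as_rotvec().round(3))
d_([555,270,430],np.pi)
```

```text
grip top [554.67341333 286.8281603  220.        ]
[67.32601724  3.30855631 97.        ] 67.40726327775616 2.8133839308307587
scene check [[443.22507749 197.42327441]] [[288.25293967 258.87322809]]
scene top edge [539.297736   286.13815324 220.        ] [574.01233689 286.57170196 220.        ]
3.141592653589793 [ 616.1 -561.3  -25. ] [-0.000e+00 -2.000e-03 -2.748e+00]
```

```bash
python3 -m pendant '[[[0.622,-0.577,-0.025],[0,0,-2.75],0.09],[[0.622,-0.577,-0.025],[0,0,-2.75],0.09],[[0.622,-0.577,-0.025],[0,0,-2.75],0.09],[[0.622,-0.577,-0.025],[0,0,-2.75],0.09],[[0.622,-0.577,-0.025],[0,0,-2.75],0.09],[[0.622,-0.577,-0.025],[0,0,-2.75],0.09],[[0.622,-0.577,-0.025],[0,0,-2.75],0.09],[[0.622,-0.577,-0.025],[0,0,-2.75],0.09],[[0.622,-0.577,-0.025],[0,0,-2.75],0.09],[[0.622,-0.577,-0.025],[0,0,-2.75],0.09]]'
cat > d.py <<'E'
import sys
from h import *
o=get_obs(); Rt=R.from_euler('xyz',o['tcp_rot'])
x,y,z,yaw=map(float,sys.argv[1:5])
print(round(o['time'],2),o['tool_pos'].round(1),o['tcp_rot'].round(3),'q',o['joint_positions'].round(2))
print('tool shift',Rt.inv().apply(np.array([x,y,z])-o['tool_pos']).round(1),'turn',(Rt.inv()*R.from_euler('xyz',[np.pi,0,yaw])).as_rotvec().round(3))
E
python3 d.py 555 287 430 3.18
```

```text
time: 0.93
tool_pos: [374.9, -104.0, 417.0]
tcp_rot: [3.142, 0.0, 1.65]
contact_force: [0.7, -0.3, -0.2]
grip_width: 89.9
0.93 [ 374.9 -104.   417. ] [3.142 0.    1.65 ] q [-0.47  0.08  1.83 -0.    1.23 -0.55]
tool shift [375.6 210.4 -13. ] turn [-0.    0.   -1.53]
```

```bash
python3 -m pendant '[[[0.376,0.210,-0.013],[0,0,-1.53],0.09],[[0.376,0.210,-0.013],[0,0,-1.53],0.09],[[0.376,0.210,-0.013],[0,0,-1.53],0.09],[[0.376,0.210,-0.013],[0,0,-1.53],0.09],[[0.376,0.210,-0.013],[0,0,-1.53],0.09],[[0.376,0.210,-0.013],[0,0,-1.53],0.09],[[0.376,0.210,-0.013],[0,0,-1.53],0.09],[[0.376,0.210,-0.013],[0,0,-1.53],0.09],[[0.376,0.210,-0.013],[0,0,-1.53],0.09],[[0.376,0.210,-0.013],[0,0,-1.53],0.09]]'
python3 d.py 555 287 430 3.18
```

```text
time: 1.77
tool_pos: [551.1, 273.5, 429.1]
tcp_rot: [-3.141, -0.001, 2.9]
contact_force: [1.7, -0.6, -0.3]
grip_width: 89.9
1.77 [551.1 273.5 429.1] [-3.141e+00 -1.000e-03  2.900e+00] q [ 0.34  0.5   1.21 -0.    1.43 -0.99]
tool shift [-0.6 14.  -0.9] turn [-0.001 -0.001 -0.28 ]
```

```bash
python3 -m pendant '[[[0,0.014,0],[0,0,-0.28],0.06],[[0,0.014,0],[0,0,-0.28],0.06],[[0,0.014,0],[0,0,-0.28],0.06],[[0,0.014,0],[0,0,-0.28],0.06],[[0,0.014,0],[0,0,-0.28],0.06],[[0,0.014,0],[0,0,-0.28],0.06]]'
python3 - <<'E'
from h import *
w=shot('wrist','w1'); print(ray(w,320,240)); print(proj(w,[[555,287,220],[488,283,125],[555,287,170]]))
E
python3 d.py 555 287 430 3.18
```

```text
time: 2.27
tool_pos: [554.2, 284.7, 429.4]
tcp_rot: [-3.141, -0.0, -3.111]
contact_force: [-0.2, 0.5, 0.9]
grip_width: 60.5
(array([484.77553389, 283.45462459, 409.30984308]), array([ 0.24399437,  0.006498  , -0.96975488]))
[[322.87764909 280.58617146]
 [319.74670005 150.68809177]
 [322.41655104 254.54458866]]
2.32 [554.2 284.6 429.5] [-3.141 -0.    -3.111] q [ 0.35  0.51  1.19 -0.    1.44 -1.25]
tool shift [-0.9  2.3 -0.5] turn [-0.    -0.    -0.008]
```

View pics/w1.png

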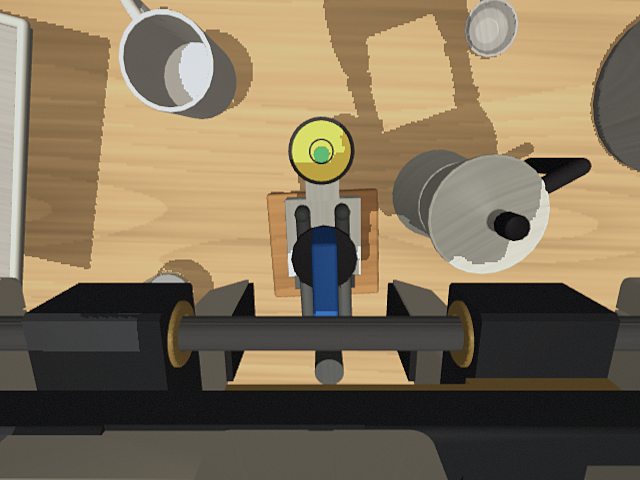

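Wrist view: vial centre at (321,151), as predicted. Flange is at (324,257), grip column at about 324.5, moka well to the right. The key is where I measured it, within about 1 mm, so I'm descending.

```bash
python3 -m pendant '[[[0,0.002,0.02],[0,0,-0.015],0.06],[[0,0.002,0.04],[0,0,-0.015],0.06],[[0,0.002,0.055],[0,0,-0.015],0.06],[[0,0.002,0.07],[0,0,-0.015],0.06],[[0,0.002,0.07],[0,0,-0.015],0.06],[[0,0.002,0.07],[0,0,-0.015],0.06]]'
python3 d.py 555 287.5 359 3.19
```

```text
time: 2.82
tool_pos: [554.1, 286.7, 359.3]
tcp_rot: [-3.141, -0.001, -3.095]
contact_force: [-0.2, -0.3, 0.1]
grip_width: 60.1
2.82 [554.1 286.7 359.3] [-3.141e+00 -1.000e-03 -3.095e+00] q [ 0.35  0.56  1.3  -0.    1.28 -1.26]
tool shift [-0.9  0.8  0.3] turn [-0.001 -0.001 -0.002]
```

```bash
python3 -m pendant '[[[0,0.0005,0],[0,0,0],0.03],[[0,0.0005,0],[0,0,0],0.01],[[0,0.0005,0],[0,0,0],0.005],[[0,0.0005,0],[0,0,0],0.005],[[0,0.0005,0],[0,0,0],0.005],[[0,0.0005,0],[0,0,0],0.005],[[0,0.0005,0],[0,0,0],0.005],[[0,0.0005,0],[0,0,0],0.005]]'
python3 -m pendant '[[[0,0,-0.004],[0,0,0],0.005],[[0,0,-0.008],[0,0,0],0.005],[[0,0,-0.013],[0,0,0],0.005],[[0,0,-0.018],[0,0,0],0.005],[[0,0,-0.018],[0,0,0],0.005],[[0,0,-0.018],[0,0,0],0.005]]'
```

```text
time: 3.48
tool_pos: [554.1, 287.3, 359.6]
tcp_rot: [-3.141, 0.0, -3.094]
contact_force: [-0.4, -1.0, 0.4]
grip_width: 13.5
time: 3.98
tool_pos: [554.1, 287.5, 378.0]
tcp_rot: [3.141, 0.001, -3.094]
contact_force: [-0.2, 0.4, -4.6]
grip_width: 13.9
```

```bash
python3 -m pendant '[[[0.02,0,0],[0,0,0],0.005],[[0.045,0,0],[0,0,0],0.005],[[0.07,0,0],[0,0,0],0.005],[[0.1,0,0],[0,0,0],0.005],[[0.11,0,-0.01],[0,0,0],0.005],[[0.11,0,-0.03],[0,0,0],0.005],[[0.11,0,-0.05],[0,0,0],0.005],[[0.11,0,-0.05],[0,0,0],0.005]]'
python3 - <<'E'
from h import *
s=shot('scene','s1');w=shot('wrist','w2');
E
python3 d.py 500.5 -53.5 400 3.1416
cat > /dev/null
python3 - <<'E'
import cv2,numpy as np
a=cv2.imread('pics/s1.png')[80:330,220:520];b=cv2.imread('pics/w2.png')
cv2.imwrite('pics/c2.png',np.hstack([cv2.resize(a,(432,360)),cv2.resize(b,(368,276)) if 0 else np.vstack([cv2.resize(b,(368,276)),np.zeros((84,368,3),np.uint8)])]))
E
```

```text
time: 4.65
tool_pos: [444.6, 282.6, 431.8]
tcp_rot: [3.139, 0.008, -3.094]
contact_force: [1.9, 0.3, -3.1]
grip_width: 13.9
4.75 [444.3 282.2 427.7] [ 3.141e+00  1.000e-03 -3.094e+00] q [ 0.42  0.33  1.48 -0.    1.33 -1.2 ]
tool shift [ -40.3 -338.    27.6] turn [0.    0.001 0.047]
```

View pics/c2.png

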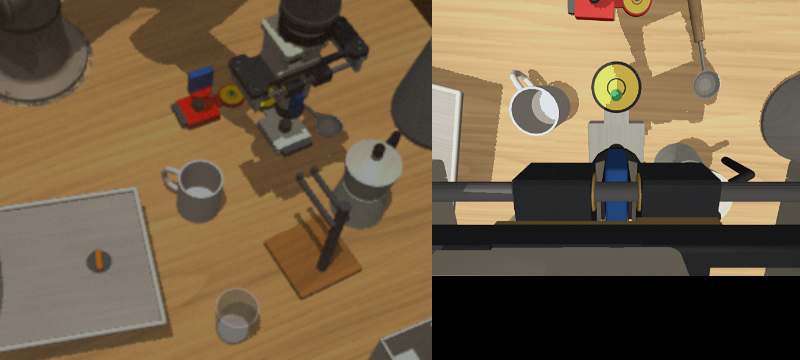

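The key is held, upright and off the hook (wrist: vial at about (616,87) in the composite). I'm moving next to the head with the key turned to match the bar, for a closer wrist view.

```bash
python3 d.py 540 40 428 2.854; python3 -m pendant '[[[-0.082,-0.246,0],[0,0,0.335],0.005],[[-0.082,-0.246,0],[0,0,0.335],0.005],[[-0.082,-0.246,0],[0,0,0.335],0.005],[[-0.082,-0.246,0],[0,0,0.335],0.005],[[-0.082,-0.246,0],[0,0,0.335],0.005],[[-0.082,-0.246,0],[0,0,0.335],0.005],[[-0.082,-0.246,0],[0,0,0.335],0.005],[[-0.082,-0.246,0],[0,0,0.335],0.005],[[-0.082,-0.246,0],[0,0,0.335],0.005]]'
cat > head.py <<'E'
from h import *
import sys
w=shot('wrist',sys.argv[1]); print(proj(w,[[501,-53.5,93]]))
h=cv2.cvtColor(w['color'],cv2.COLOR_RGB2HSV); m=cv2.inRange(h,(5,150,100),(20,255,255))
n,l,st,ce=cv2.connectedComponentsWithStats(m)
q=proj(w,[[501,-53.5,93]])[0]
for i in range(1,n):
    if st[i,4]>60 and np.hypot(*(ce[i]-q))<60:
        p=np.argwhere(l==i)[:,::-1].astype(np.float32); r=cv2.minAreaRect(p); B=cv2.boxPoints(r)
        print(st[i],ce[i],r)
        for z in(90,96):
            P=[onz(w,*b,z) for b in B]; print(z,np.mean(P,0).round(1),[(round(float(np.linalg.norm(P[k+1]-P[k])),1),round(float(np.arctan2(*(P[k+1]-P[k])[1::-1])),3)) for k in range(3)])
o=get_obs();print(o['tool_pos'],o['tcp_rot'])
E
python3 head.py w3
```

```text
4.75 [444.3 282.2 427.7] [ 3.141e+00  1.000e-03 -3.094e+00] q [ 0.42  0.33  1.48 -0.    1.33 -1.2 ]
tool shift [ -84.2 -246.5   -0.3] turn [0.001 0.001 0.335]
time: 5.5
tool_pos: [537.8, 39.9, 425.8]
tcp_rot: [-3.141, -0.003, 2.852]
contact_force: [0.5, 0.7, -3.8]
grip_width: 13.7
[[202.93056746 220.96289811]]
[197 202  13  39 439] [203.10250569 220.77676538] ((203.02761840820312, 221.0248565673828), (38.420509338378906, 11.510384559631348), 86.98721313476562)
90 [501.6 -54.6  90. ] [(9.9, 1.335), (33.8, -0.313), (10.1, -1.805)]
96 [501.  -52.4  96. ] [(9.7, 1.335), (33.1, -0.313), (9.9, -1.805)]
[537.51528926  40.8170102  426.18766906] [-3.14155740e+00 -2.80501179e-03  2.85350743e+00]
```

View pics/w3.png

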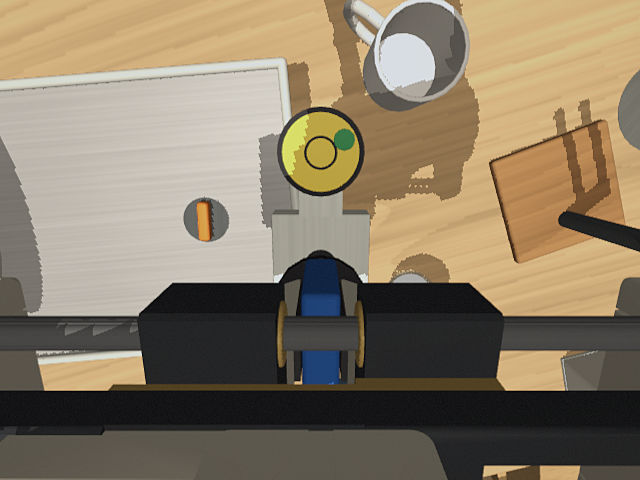

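```bash
python3 - <<'E'
from h import *
w=load('w3'); o=get_obs(); Rt=R.from_euler('xyz',o['tcp_rot'])
for k in (0,):
    for dx in(-2,0,2): print(dx,proj(w,o['tool_pos']+Rt.apply([[68+dx,0,234],[22+dx,7,179-0],[22+dx,-7,179]])).round(1).tolist())
h=cv2.cvtColor(w['color'],cv2.COLOR_RGB2HSV)
g=w['color'][90:210,260:380].astype(int); m=((g[...,0]>110)&(g[...,2]<90)).astype(np.uint8); m=cv2.morphologyEx(m,cv2.MORPH_CLOSE,np.ones((9,9)))
c=max(cv2.findContours(m,0,2)[0],key=cv2.contourArea); print('vial',np.array(cv2.minEnclosingCircle(c)[0])+[260,90],cv2.fitEllipse(c))
E
python3 d.py 501.2 -53.6 380 2.832
```

```text
-2 [[320.5, 152.1], [336.1, 260.1], [304.8, 260.1]]
0 [[320.5, 148.4], [336.2, 255.8], [304.8, 255.8]]
2 [[320.5, 144.7], [336.2, 251.5], [304.7, 251.5]]
vial [334.  149.5] ((99.65646362304688, 61.173580169677734), (110.10719299316406, 154.36953735351562), 103.66361236572266)
5.55 [537.5  40.8 426.2] [-3.142e+00 -3.000e-03  2.854e+00] q [-0.07  0.35  1.45  0.    1.34 -1.35]
tool shift [   7.9 -100.8   46.2] turn [-0.    -0.003  0.022]
```

```bash
python3 -m pendant '[[[0.009,-0.035,0],[0,0,0.022],0.005],[[0.009,-0.07,0],[0,0,0.022],0.005],[[0.009,-0.1,0],[0,0,0.022],0.005],[[0.009,-0.1,0.02],[0,0,0.022],0.005],[[0.009,-0.1,0.04],[0,0,0.022],0.005],[[0.009,-0.1,0.046],[0,0,0.022],0.005],[[0.009,-0.1,0.046],[0,0,0.022],0.005],[[0.009,-0.1,0.046],[0,0,0.022],0.005],[[0.009,-0.1,0.046],[0,0,0.022],0.005]]'
python3 d.py 501.2 -53.6 350 2.832
```

```text
time: 6.3
tool_pos: [501.1, -52.1, 382.6]
tcp_rot: [3.142, 0.002, 2.833]
contact_force: [-0.2, -0.3, -2.7]
grip_width: 13.8
6.3 [501.1 -52.1 382.6] [3.142e+00 2.000e-03 2.833e+00] q [-0.26  0.32  1.62 -0.    1.2  -1.52]
tool shift [-0.5 -1.4 32.6] turn [0.    0.002 0.001]
```

```bash
python3 -m pendant '[[[0.0005,-0.0014,0.01],[0,0,0],0.005],[[0.0005,-0.0014,0.02],[0,0,0],0.005],[[0.0005,-0.0014,0.023],[0,0,0],0.005],[[0.0005,-0.0014,0.023],[0,0,0],0.005],[[0.0005,-0.0014,0.023],[0,0,0],0.005]]'
python3 -m pendant '[[[0,0,0.002],[0,0,0],0.005],[[0,0,0.004],[0,0,0],0.005],[[0,0,0.005],[0,0,0],0.005],[[0,0,0.005],[0,0,0],0.005]]'
python3 -m pendant '[[[0,0,0.002],[0,0,0],0.005],[[0,0,0.004],[0,0,0],0.005],[[0,0,0.004],[0,0,0],0.005]]'
```

```text
time: 6.72
tool_pos: [500.1, -53.9, 359.3]
tcp_rot: [-3.142, 0.001, 2.832]
contact_force: [0.9, -0.1, -3.4]
grip_width: 14.1
time: 7.05
tool_pos: [499.8, -54.1, 353.4]
tcp_rot: [-3.142, -0.0, 2.832]
contact_force: [-0.4, 0.4, -3.3]
grip_width: 14.0
time: 7.3
tool_pos: [499.7, -54.2, 349.1]
tcp_rot: [-3.141, -0.001, 2.832]
contact_force: [-0.0, 0.3, -3.8]
grip_width: 13.8
```

```bash
python3 -m pendant '[[[0,0,0.002],[0,0,0],0.005],[[0,0,0.004],[0,0,0],0.005],[[0,0,0.004],[0,0,0],0.005]]'
python3 -m pendant '[[[0,0,0.001],[0,0,0],0.005],[[0,0,0.003],[0,0,0],0.005],[[0,0,0.003],[0,0,0],0.005]]'
python3 -m pendant '[[[0,0,0.001],[0,0,0],0.005],[[0,0,0.002],[0,0,0],0.005],[[0,0,0.002],[0,0,0],0.005]]'
```

```text
time: 7.55
tool_pos: [499.7, -54.1, 345.1]
tcp_rot: [-3.141, -0.001, 2.832]
contact_force: [-0.9, 0.5, -3.9]
grip_width: 13.4
time: 7.8
tool_pos: [499.9, -54.1, 342.9]
tcp_rot: [3.141, 0.001, 2.832]
contact_force: [-1.3, 0.9, 1.6]
grip_width: 13.8
time: 8.05
tool_pos: [499.9, -54.0, 341.0]
tcp_rot: [3.141, 0.001, 2.832]
contact_force: [-1.8, 1.8, 4.7]
grip_width: 13.8
```

```bash
python3 -m pendant '[[[0,0,0.001],[0,0,0],0.005],[[0,0,0.002],[0,0,0],0.005],[[0,0,0.002],[0,0,0],0.005],[[0,0,0.002],[0,0,0],0.005]]'
cat > bub.py <<'E'
from h import *
import sys
w=shot('wrist',sys.argv[1]); I=w['color'].astype(int); h=cv2.cvtColor(w['color'],cv2.COLOR_RGB2HSV)
o=get_obs(); Rt=R.from_euler('xyz',o['tcp_rot']); q=proj(w,o['tool_pos']+Rt.apply([[66.5,0,230]]))[0]
sub=np.zeros(h.shape[:2],np.uint8); cv2.circle(sub,tuple(int(x) for x in q),55,255,-1)
def big(m):
    m=cv2.bitwise_and(m,sub); n,l,st,ce=cv2.connectedComponentsWithStats(m); i=1+np.argmax(st[1:,4]); return (l==i).astype(np.uint8),st[i],ce[i]
y,_,_=big(cv2.morphologyEx(cv2.inRange(h,(18,100,60),(95,255,255)),cv2.MORPH_CLOSE,np.ones((9,9))))
c=max(cv2.findContours(y,0,2)[0],key=cv2.contourArea); e=cv2.fitEllipse(cv2.convexHull(c))
_,gs,gc=big(cv2.inRange(h,(45,100,40),(90,255,255)))
s=44/np.mean(e[1]); d=(gc-np.array(e[0]))*s
print('pred',q.round(),'vial',np.round(e[0],1),np.round(e[1],1),'bubble',gc.round(1),gs[2:],'off mm (right,down)',d.round(2))
cv2.imwrite('pics/'+sys.argv[1]+'c.png',cv2.resize(w['color'][60:330,170:470,::-1],None,fx=2,fy=2)); print(o['time'].__round__(2),o['tool_pos'].round(1),o['contact_force'].round(1),o['moment'].round(2))
E
python3 bub.py b0
```

```text
time: 8.38
tool_pos: [499.9, -54.1, 339.3]
tcp_rot: [3.141, 0.001, 2.832]
contact_force: [-2.2, 2.3, 7.9]
grip_width: 13.8
pred [319. 152.] vial [320.7 151.6] [79.5 82.4] bubble [308. 155.] [ 21  22 345] off mm (right,down) [-6.9   1.85]
8.43 [499.9 -54.1 339.4] [-1.7  1.4  7.1] [0.39 0.35 0.02]
```

View pics/b0c.png

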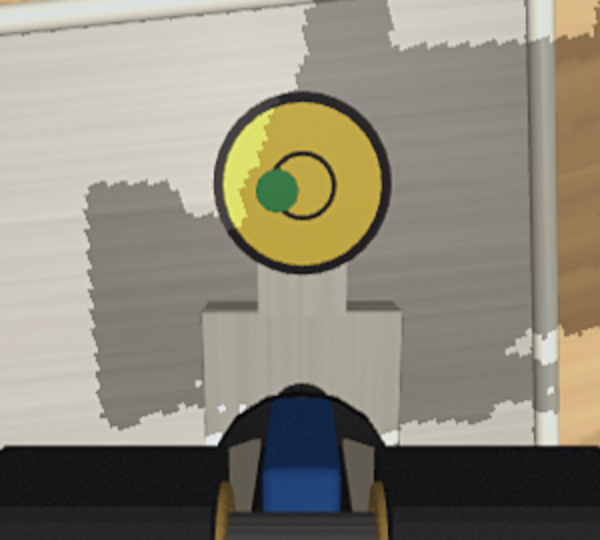

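The key is seated flat on the head. The bubble is about 7 mm to the left, towards the plates, so about 19 mrad is left, or roughly 0.8 rad plus play. I'm turning clockwise (+tool z) and rising with the tray.

```bash
python3 -m pendant '[[[0,0,0],[0,0,0.04],0.005],[[0,0,0],[0,0,0.08],0.005],[[0,0.0001,0],[0,0,0.13],0.005],[[0,0.0002,-0.0003],[0,0,0.18],0.005],[[0,0.0003,-0.0006],[0,0,0.23],0.005],[[0,0.0004,-0.001],[0,0,0.28],0.005],[[0,0.0004,-0.0013],[0,0,0.33],0.005],[[0,0.0005,-0.0017],[0,0,0.38],0.005],[[0,0.0005,-0.0018],[0,0,0.4],0.005],[[0,0.0005,-0.0018],[0,0,0.4],0.005]]'
python3 bub.py b1
```

```text
time: 9.27
tool_pos: [500.4, -53.8, 341.4]
tcp_rot: [3.141, 0.003, 2.431]
contact_force: [0.4, -0.5, 6.7]
grip_width: 14.2
pred [320. 152.] vial [319.8 151.7] [79.5 82. ] bubble [304.8 154.4] [ 21  22 341] off mm (right,down) [-8.18  1.51]
9.32 [500.4 -53.7 341.4] [-0.4  1.4  6.5] [ 0.14 -0.05  0.33]
```

```bash
python3 -m pendant '[[[0,0,0],[0,0,0],0.005],[[0,0,0],[0,0,0],0.005],[[0,0,0],[0,0,0],0.005],[[0,0,0],[0,0,0],0.005],[[0,0,0],[0,0,0],0.005],[[0,0,0],[0,0,0],0.005],[[0,0,0],[0,0,0],0.005],[[0,0,0],[0,0,0],0.005],[[0,0,0],[0,0,0],0.005],[[0,0,0],[0,0,0],0.005]]'
python3 bub.py b2
python3 -m pendant '[[[0,0,0],[0,0,0],0.005],[[0,0,0],[0,0,0],0.005],[[0,0,0],[0,0,0],0.005],[[0,0,0],[0,0,0],0.005],[[0,0,0],[0,0,0],0.005],[[0,0,0],[0,0,0],0.005],[[0,0,0],[0,0,0],0.005],[[0,0,0],[0,0,0],0.005],[[0,0,0],[0,0,0],0.005],[[0,0,0],[0,0,0],0.005]]'
python3 bub.py b3
```

```text
time: 10.15
tool_pos: [500.4, -53.8, 341.4]
tcp_rot: [3.141, 0.003, 2.433]
contact_force: [-0.8, 0.9, 7.2]
grip_width: 13.9
pred [320. 152.] vial [319.9 151.6] [79.6 82. ] bubble [309.1 157.9] [ 21  21 338] off mm (right,down) [-5.88  3.42]
10.2 [500.4 -53.8 341.4] [0.3 0.  7.7] [ 0.14 -0.05  0.28]
time: 11.03
tool_pos: [500.4, -53.8, 341.4]
tcp_rot: [3.141, 0.003, 2.433]
contact_force: [-0.5, 0.4, 7.3]
grip_width: 13.9
pred [320. 152.] vial [319.9 151.6] [79.6 82. ] bubble [309.9 158.3] [ 21  21 334] off mm (right,down) [-5.42  3.65]
11.08 [500.4 -53.8 341.4] [0.5 0.3 6.1] [ 0.21 -0.1   0.31]
```

```bash
python3 -m pendant '[[[0,0.0001,-0.0003],[0,0,0.06],0.005],[[0,0.0001,-0.0007],[0,0,0.12],0.005],[[0,0.0002,-0.0012],[0,0,0.18],0.005],[[0,0.0003,-0.0016],[0,0,0.25],0.005],[[0,0.0004,-0.002],[0,0,0.32],0.005],[[0,0.0005,-0.0025],[0,0,0.39],0.005],[[-0.0001,0.0006,-0.0029],[0,0,0.46],0.005],[[-0.0002,0.0007,-0.0034],[0,0,0.53],0.005],[[-0.0002,0.0007,-0.0038],[0,0,0.6],0.005],[[-0.0002,0.0007,-0.0038],[0,0,0.6],0.005]]'
python3 -m pendant '[[[0,0,0],[0,0,0],0.005],[[0,0,0],[0,0,0],0.005],[[0,0,0],[0,0,0],0.005],[[0,0,0],[0,0,0],0.005],[[0,0,0],[0,0,0],0.005],[[0,0,0],[0,0,0],0.005],[[0,0,0],[0,0,0],0.005],[[0,0,0],[0,0,0],0.005],[[0,0,0],[0,0,0],0.005],[[0,0,0],[0,0,0],0.005]]'
python3 bub.py b4
python3 -m pendant '[[[0,0,0],[0,0,0],0.005],[[0,0,0],[0,0,0],0.005],[[0,0,0],[0,0,0],0.005],[[0,0,0],[0,0,0],0.005],[[0,0,0],[0,0,0],0.005],[[0,0,0],[0,0,0],0.005],[[0,0,0],[0,0,0],0.005],[[0,0,0],[0,0,0],0.005],[[0,0,0],[0,0,0],0.005],[[0,0,0],[0,0,0],0.005]]'
python3 bub.py b5
```

```text
time: 11.92
tool_pos: [501.0, -53.5, 345.2]
tcp_rot: [3.14, 0.002, 1.829]
contact_force: [-2.0, -0.9, 6.9]
grip_width: 13.7
time: 12.75
tool_pos: [500.9, -53.6, 345.2]
tcp_rot: [3.14, 0.002, 1.832]
contact_force: [-0.9, -1.0, 7.1]
grip_width: 14.0
pred [321. 153.] vial [320.8 150.2] [79.5 86.6] bubble [317.7 153.9] [ 21  21 335] off mm (right,down) [-1.62  1.96]
12.8 [500.9 -53.6 345.2] [-0.8 -0.3  7.6] [-0.16  0.17  0.11]
time: 13.63
tool_pos: [501.0, -53.6, 345.2]
tcp_rot: [3.14, 0.002, 1.832]
contact_force: [-1.2, -0.6, 7.1]
grip_width: 14.0
pred [321. 153.] vial [320.  151.8] [79.7 82.4] bubble [319.4 154.4] [ 21  22 336] off mm (right,down) [-0.33  1.45]
13.68 [500.9 -53.6 345.2] [-1.5 -1.7  7.2] [-0.19  0.12  0.14]
```

Run:
```python
import cv2
cv2.imwrite('pics/b5d.png',cv2.resize(cv2.imread('pics/b5.png')[90:215,255:385],None,fx=4,fy=4,interpolation=cv2.INTER_CUBIC))
```

```text
(no output)
```

View pics/b5d.png

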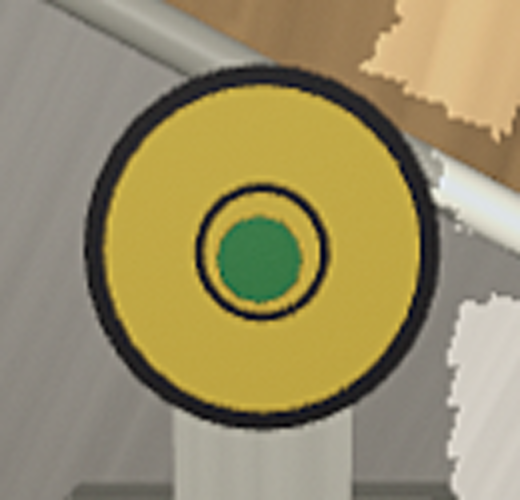

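Ring centre is at (262,252) and the bubble at (260,259) in this crop, so the bubble is about 1.0 mm off and already within tolerance. One small final trim of 0.1 rad, then settle and recheck.

```bash
python3 -m pendant '[[[0,0,-0.0002],[0,0,0.04],0.005],[[0,0.0001,-0.0004],[0,0,0.08],0.005],[[0,0.0001,-0.0006],[0,0,0.1],0.005],[[0,0.0001,-0.0006],[0,0,0.1],0.005],[[0,0.0001,-0.0006],[0,0,0.1],0.005],[[0,0.0001,-0.0006],[0,0,0.1],0.005],[[0,0.0001,-0.0006],[0,0,0.1],0.005],[[0,0.0001,-0.0006],[0,0,0.1],0.005],[[0,0.0001,-0.0006],[0,0,0.1],0.005],[[0,0.0001,-0.0006],[0,0,0.1],0.005]]'
for i in 1 2; do :; done
python3 -m pendant '[[[0,0,0],[0,0,0],0.005],[[0,0,0],[0,0,0],0.005],[[0,0,0],[0,0,0],0.005],[[0,0,0],[0,0,0],0.005],[[0,0,0],[0,0,0],0.005],[[0,0,0],[0,0,0],0.005],[[0,0,0],[0,0,0],0.005],[[0,0,0],[0,0,0],0.005],[[0,0,0],[0,0,0],0.005],[[0,0,0],[0,0,0],0.005]]'
python3 -m pendant '[[[0,0,0],[0,0,0],0.005],[[0,0,0],[0,0,0],0.005],[[0,0,0],[0,0,0],0.005],[[0,0,0],[0,0,0],0.005],[[0,0,0],[0,0,0],0.005],[[0,0,0],[0,0,0],0.005]]'
python3 bub.py b6
python3 - <<'E'
import cv2
cv2.imwrite('pics/b6d.png',cv2.resize(cv2.imread('pics/b6.png')[90:300,220:420],None,fx=2.8,fy=2.8,interpolation=cv2.INTER_CUBIC))
E
```

```text
time: 14.52
tool_pos: [501.0, -53.6, 345.8]
tcp_rot: [3.139, 0.002, 1.733]
contact_force: [-1.3, -0.1, 6.8]
grip_width: 14.1
time: 15.35
tool_pos: [501.0, -53.6, 345.8]
tcp_rot: [3.139, 0.002, 1.733]
contact_force: [-0.7, -0.2, 6.4]
grip_width: 14.0
time: 15.85
tool_pos: [501.0, -53.6, 345.8]
tcp_rot: [3.139, 0.002, 1.733]
contact_force: [-1.2, -0.6, 6.7]
grip_width: 13.8
pred [321. 153.] vial [323.  146.9] [79.8 96.6] bubble [319.6 153.2] [ 21  21 336] off mm (right,down) [-1.71  3.15]
15.9 [501.1 -53.6 345.8] [-1.2  0.   6.7] [-0.18  0.14  0.35]
```

View pics/b6d.png

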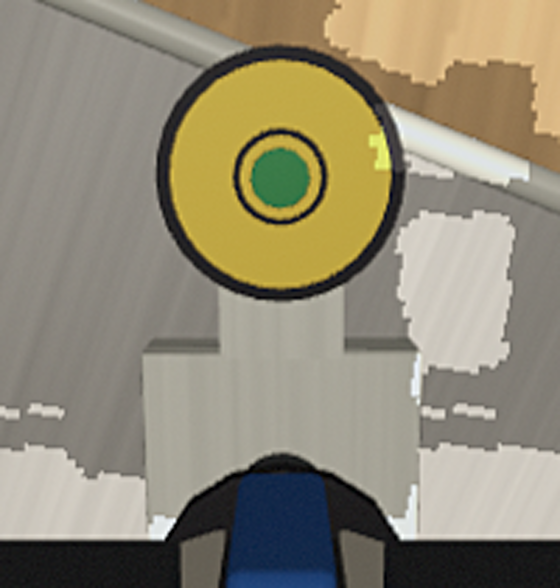

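Bubble at (280,178) against ring centre (280,176), which is under 0.5 mm off. The push is steady, so I'm handing in.

```bash
python3 -c "from plant import close_job; print(close_job())"
```

```text
the job is handed in; nothing more can be done
None
```

I lifted the key off the hook and pressed it flat on the shelf over the orange head. I then turned the foot clockwise with it by about 1.1 rad of tool turn, play included. I handed the job in at about 15.9 s, still gripping and pressing; the system gives no verdict.

**Last checks:**
- **Bubble:** in the final picture it sits less than 0.5 mm from the ring's centre.
- **Push:** the wrist shows a steady upward force of about 6.7 N. With the key's 3.9 N weight that makes roughly 10.6 N on the tray, and by my estimate the spring is squeezed about 3 mm.
- **Grip:** the fingers are closed on the grip at 13.8 mm, matching its 14 mm width.

**One disagreement:** the automatic colour mask gave an offset of (-1.7, 3.2) mm in that last picture. Its ellipse fit was wrong, 97 × 80 px for a nearly round vial, probably because it took in wood-coloured background. I rejected it and used the enlarged image instead.

**Not checked separately:** I did not measure the tray's angle apart from the bubble. I also took no final picture of the mug, glass and moka pot; the arm moved clear of them by plan.

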